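Clamp a square tube in the ratchet bench clamp

TASK

Clamp the square tube in the bench clamp: lift the selector lever out of its notch, move it across and let it drop into the other notch, so that the ratchet engages, then squeeze the trigger again and again until the sliding jaw presses the tube firmly against the fixed stop. Work the jaw only with the trigger (do not push the bar, the jaw or the tube), stop before the thin tube is crushed, let go of everything, and leave the things lying about where they are.

Things in the scene. Friction and masses are not known exactly. Their poses are not given: they have to be found in the camera images.
- fixture: Bench clamp, bolted down, on a dark steel plate (x -115 to 175, y -270 to 270, 12 mm thick). Origin on the table; x away from the robot, y along the clamp's bar, z up; turned by up to 0.3 rad. Positions (x, y, z) below are in mm in this frame. Bed under the tube: top at z 30, x -80 to 80, y -210 to -90.
- head (a point): Top centre of the grey clamp head (52 x 90 mm, top at z 100), at (0, 0, 100). The toothed bar, 18 mm wide, runs through it along y at z 48 to 61 and sticks out at its back (+y). A black pistol grip and beside it the trigger rise from the head, leaning 35 degrees from vertical away from the robot, along (0.574, 0, 0.819), to about z 165.
- lamp_bar (a point): Centre of the underside of the aluminium lamp bar, at (25, 0, 238). The bar runs along y over the whole fixture on two posts (22 mm square, at x 25, y -250 and 250) and fills x 0 to 50, z 238 to 266: no room for a hand coming to the trigger from straight above, but enough for one tilted about 35 degrees, in line with the grip (hand beyond the bar, fingers pointing down and back to the robot).
- trigger (a joint): Trigger, rad: 0 released (a spring returns it), 0.25 squeezed to its stop; its end goes towards the fixed grip (+y). Each full squeeze with full release advances the bar one 6 mm tooth (the first may do more or less); with the selector disengaged it does nothing. Squeezing with 22 to 25 N at the press point makes the jaw firm: the trigger then stalls part way. Over about 29 N crushes the tube.
- trigger_hinge (a point): Hinge of the trigger at (12, -19, 85). The trigger is a black flat lever 92 mm long from here, 22 mm wide, 12 mm thick. Its spring takes 3 to 4 N at the press point; the jaw force during a squeeze is about 1.8 x (press force - 4 N) - 6 N, while the pad presses the tube.
- trigger_press (a point): Place to press: centre of the trigger's outer (-y) face, 70 mm from its hinge; at (52, -25, 142) when released. Travels about 17 mm towards +y in a full squeeze. Over the outer faces of trigger and grip: 50 mm released, 33 mm squeezed. Open the fingers enough for the trigger to return fully.
- grip_press (a point): Fixed pistol grip: centre of its outer (+y) face, opposite the trigger's press point, at (52, 25, 142). 14 mm thick, 24 mm wide, as long as the trigger; it does not move. As only the trigger moves, two fingers that close alike should be centred 8 to 9 mm from the middle towards the grip.
- lever_pivot (a point): Pivot of the selector lever, in a grey box (50 x 110 mm, top at z 74) at (120, 175, 30); its axis runs along x.
- lever (a joint): Selector lever swing, rad: 0 = disengaged notch (leans towards +y, as at the start), 0.7 = engaged notch (leans towards -y). A collar holds it in each notch; it swings only while lifted.
- lever_lift (a joint): Lift of the selector lever along its own stem, m: 0 = down in the notch, 0.024 = top. It must be lifted at least 14 mm to pass the gate; a spring of 2 to 3 N pulls it down.
- knob (a point): Centre of the black ball knob (36 mm across) on the selector's stem, 118 mm from the lever's pivot when down. At the start at about (120, 215, 141), in the engaged notch at (120, 135, 141).
- jaw: Sliding toothed bar with the jaw plate at its front end, moving towards -y when ratcheted, up to 80 mm. It holds by the ratchet. It carries the pad.
- pad: Black rubber pressure pad 50 x 50 mm in front of the jaw plate; the origin is the centre of its pressing face, at (0, -95 or less, 60). It is sprung: gives way up to 26 mm towards the plate, 1.8 N per mm, so the jaw force grows by about 11 N with each tooth.
- stop: Fixed steel stop jaw, 80 mm wide, rising from z 30 to 102; its pressing face is the plane y = -200 in the fixture frame. The origin is the centre of its underside.
- tube: Loose thin-walled square aluminium tube, 160 mm long (its x), 60 x 60 mm, about 0.45 kg, open at both ends. Origin at the centre of its underside. It lies on the bed between stop and pad across the bar, with a gap on the pad side and a small one at the stop. Firm grip: over 15 N on it from pad and stop; it is crushed above 42 N.
- screwdriver: Bystander: screwdriver lying on the plate on the robot's side of the bar.
- offcut: Bystander: steel offcut 40 x 70 x 20 mm on the plate beyond the tube.
- jar: Bystander: jar 48 mm wide, 60 mm high, on the plate on the robot's side of the head.
- spray: Bystander: white can 60 mm wide, 180 mm high, on the table to the left.
- hammer: Bystander: hammer on the table to the right.
- mug: Bystander: white mug on the table to the right.
- wrench: Bystander: wrench on the table to the left.
Not all that is in view belongs to the job. Leave any red or yellow look-alike of the tube alone.

How it is judged (in metres and radians):
On the way, in this order (a step that is already met when the one before it is completed fails the run):
1. the selector lever is down in the engaged notch (value of joint lever above 0.62 rad and value of joint lever_lift below 0.004 m), for 0.2 s.
2. the trigger is squeezed (value of joint trigger above 0.12 rad), for 0.05 s.
3. the jaw presses the tube firmly against the stop (contact force between pad and tube above 15 N and contact force between stop and tube above 13 N), for 0.2 s.
At the end, for the whole second after the job is handed in: The pad and the stop hold the tube with more than 15 N (13 N at the stop), the tube lies on the bed (at most 6 mm up) and still, the trigger is released (under 0.05 rad), the selector lever is down in the engaged notch (swing over 0.62 rad, lift under 4 mm) (all of step 1 and all of step 3 and value of joint trigger below 0.05 rad and z of tube in the frame of fixture below 0.036 m and linear speed of tube below 0.01 m/s); the robot touches nothing.
It fails at once if the tube is crushed (over 42 N from the pad) (contact force between pad and tube above 42 N).
It fails at once if the bar, jaw or pad is pushed by the robot (over 3 N) (contact force between any of the arm, the fingers and jaw above 3 N).
It fails at once if the tube is pushed by the robot (over 3 N) (contact force between any of the arm, the fingers and tube above 3 N).
It fails at once if a bystander is moved by more than 25 mm (distance of any of screwdriver, offcut, jar, spray, hammer, mug, wrench from where it was at the start of the episode above 0.025 m).
It also fails if it takes over 72 s, if anything falls off the work surface, if the arm or the gripper's body presses on something with over 40 N, if the wrist force passes 120 N, or if a joint passes its speed limit or range.

ROBOT

A 6-joint arm with a two-finger parallel gripper is mounted at the origin on the work surface. World frame = base frame: x ahead of the robot, y to its left, z up, the work surface at z = 0. Lengths are in mm, angles in rad, forces in N, time in s.
With the tool pointing down it reaches from about 325 to 900 mm from the base axis. Payload 6.1 kg.
Tool frame: the origin (TCP) lies at the very end of the fingers, on their centre line; the grasp point (between the pads) lies 19 mm behind it (ctrl.grip_point_offset is the distance from the TCP to the grasp point, in mm); y points along the fingers, x is the direction in which the jaws open and shut, and the axes are right-handed (so a half turn about y gives the same grasp; the last joint's range is limited). The gripper opens to 87 mm and grips with 3 to 60 N. Pads are 19 mm wide; open, the fingers measure 117 mm over their backs; the gripper's body (75 mm by 190 mm) begins 51 mm behind the grasp point.
Start: joints at [1.061, 0.22, 1.526, -0, 1.395, -0.126], TCP at [234.027, 579.523, 222.538] pointing down, gripper open.
Joint ranges: [-2.98, 2.98], [-0.91, 2.08], [0.09, 2.57], [-1.24, 4.39], [0.2, 2.65], [-2.68, 2.68]. Speed limits (rad/s): [2.57, 2.57, 3.01, 3.14, 3.14, 3.14].

INTERFACE

Orientations are given as a rotation vector (axis times angle).
In Python, from bench import ctrl, viewer gives the robot as it stands.
- The arm moves only by the shell command python3 -m jog 'ROWS' [FORCE]. ROWS is JSON, a list of rows, each a list of 3 entries, a list of its own where there are three numbers: the opening, from 0 (shut) to 1 (fully open), then the shift along the world's x, y, z in units of 0.2 m (1.0 is 0.2 m), then the turn, a rotation vector about the world's x, y, z in units of pi rad (1.0 is pi rad). A call has 1 to 20 rows; each row shifts and turns the commanded pose from where the row before left it; what a row does not reach is not made up. A row lasts 1/10 s, in which the tool goes at most 50 mm and 8.59 degrees, less where a joint would pass 70% of its speed; a pose out of reach is approached as far as the arm can. A call with a number of a shift or a turn outside -1 to 1 is refused whole. A call with a gripper value outside its range is refused whole. The fingers move at their own pace and stop on an object; FORCE is the grip in N (left out, the last holds). Time passes only in rows, so rows that do not move let the fingers close. It gives the time, the measured TCP pose, the force and the opening at its end, in the units of the state.
- ctrl.get_obs(): the state, without advancing time (a new reading comes with each control period).
- viewer.grab_frame(name): name is "scene" or "top" or "wrist"; returns (picture, depth): 420x560x3 uint8, red, green, blue; 420x560 float32, mm along the optical axis (not along the pixel's ray), 0 where there is no reading.
- viewer.camera_info(name): a dict with "camera_matrix" (3x3 intrinsics, pixels), "D" ([k1, k2, p1, p2, k3] as OpenCV has them; the pictures are not rectified), "R" (3x3) and "t" (3): a world point X has camera coordinates R X + t; the wrist camera has in their place "T_tool_cam" (4x4, takes a point from camera to tool coordinates, whose origin is the TCP and whose axes are the tool frame's). Camera axes: x right, y down, z forward; pixel columns grow to the right and rows downward; lengths in mm; the calibration is good to about 2 mm. A picture is of the moment at which its call begins: read the wrist's pose just before it. camera_info takes no time and is no camera call.
- ctrl.close_job(): hands the job in, once; it reports no verdict.
The state is a dict: "clock": time; "q": joint angles; "joint_vel": joint speeds; "effort": joint torques, N m; "eef_pos": TCP position; "tool_rot": TCP orientation; "contact_force": force on the tool from outside, world axes, zero at the start; "ft_torque": the same for the moment, N m; "width": opening from 0.0 (shut) to 1.0 (fully open).
Only numpy, scipy, OpenCV 4.12 (cv2) and the standard library are available. Lean on these libraries where they do the work, as an engineer would, in place of code of your own. Each camera call takes 0.05 s, during which the arm holds its last target. There are 200 camera calls.

## Working session

There is one attempt and no reset: what is moved stays moved. The work goes in short steps, Python scripts to look and compute and a shell command to move; the robot and the scene stay as the last step left them, time stands still between calls to the robot, and variables do not carry over. Pictures are saved under pics/ and viewed, about 8 in all and at most 12, crops included, and the job is handed in when it is done.

```bash
mkdir -p pics; ls; cat > h.py <<'E'
import numpy as np, cv2
from scipy.spatial.transform import Rotation as R
from bench import ctrl, viewer
def grab(n, save=None):
    o=ctrl.get_obs(); im,d=viewer.grab_frame(n); i=viewer.camera_info(n)
    if save: cv2.imwrite('pics/'+save, im[:,:,::-1]); np.savez('pics/'+save+'.npz',im=im,d=d,p=o['eef_pos'],r=o['tool_rot'])
    return im,d,o
def ext(n,p=None,r=None):
    i=viewer.camera_info(n)
    if n!='wrist': return np.array(i['R']),np.array(i['t']).ravel()
    T=np.array(i['T_tool_cam']); W=np.eye(4); W[:3,:3]=R.from_rotvec(r).as_matrix(); W[:3,3]=p
    C=np.linalg.inv(W@T); return C[:3,:3],C[:3,3]
def pix2w(n,uv,d,p=None,r=None):
    i=viewer.camera_info(n); K=np.array(i['camera_matrix']); D=np.array(i['D'],float).ravel()
    uv=np.array(uv,float).reshape(-1,2); Rc,t=ext(n,p,r)
    q=cv2.undistortPoints(uv[:,None],K,D)[:,0]
    z=np.array([d[int(v),int(u)] for u,v in uv])
    return (np.c_[q,np.ones(len(q))]*z[:,None]-t)@Rc
def cloud(n,d,p=None,r=None):
    v,u=np.nonzero(d>0); return np.c_[u,v],pix2w(n,np.c_[u,v],d,p,r)
def w2pix(n,X,p=None,r=None):
    i=viewer.camera_info(n); Rc,t=ext(n,p,r)
    return cv2.projectPoints(np.array(X,float).reshape(-1,3),cv2.Rodrigues(Rc)[0],t,np.array(i['camera_matrix']),np.array(i['D'],float).ravel())[0][:,0]
E
python3 - <<'E'
from h import *
print(ctrl.get_obs())
a,_,_=grab('scene','s0.png'); b,_,_=grab('top','t0.png')
cv2.imwrite('pics/st.png',np.vstack([a,b])[:,:,::-1])
E
```

```text
pics
{'clock': 0.0, 'q': array([ 1.06090087e+00,  2.21235862e-01,  1.52763247e+00, -1.60032546e-05,
        1.39467646e+00, -1.26106824e-01]), 'joint_vel': array([ 8.24247288e-04,  8.11170957e-04,  9.50312084e-05, -2.08545845e-03,
       -1.38416840e-03, -7.16725468e-04]), 'effort': array([ 2.45712381e-04, -4.94602883e+01, -3.87380576e+01,  6.98021217e-02,
        5.71266795e-02, -1.45486661e-04]), 'eef_pos': array([233.72747673, 578.97767291, 221.41991204]), 'tool_rot': array([-1.3675845 , -0.92070515,  0.92356695]), 'contact_force': array([-0.22779912, -0.09878368, -0.28816106]), 'ft_torque': array([ 0.00880451, -0.00714269, -0.02453865]), 'width': 0.9977744560432378}
```

View pics/s0.png

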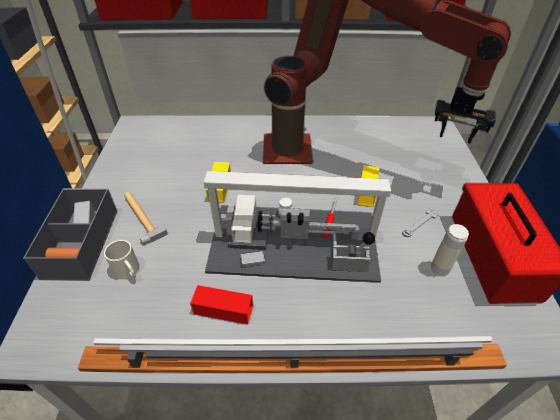

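View pics/t0.png

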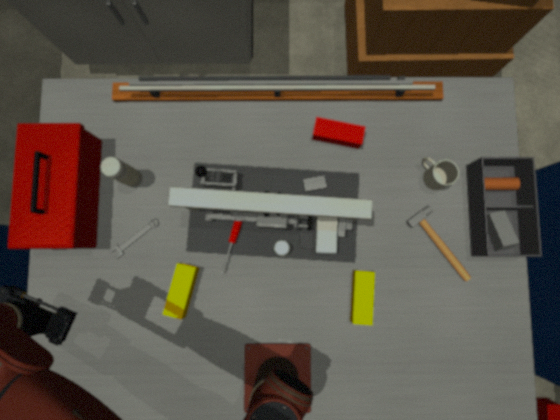

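Scene view: knob at (369,238), grip/trigger pair near (295,217), tube the pale block at (243,218), lamp bar white at (297,185). Top view: knob (201,171), bar (270,203), tube (326,234). Look-alikes: red block (222,304 scene) and yellow blocks; other round dark things are none, so the knob at (369,238) is the one to take.

```bash
python3 - <<'E'
from h import *
C=[]
for n,f in (('scene','s0.png'),('top','t0.png')):
    z=np.load(f'pics/{f}.npz'); uv,P=cloud(n,z['d'])
    m=(abs(P[:,2]-266)<8)&(P[:,0]>350)&(P[:,0]<800)&(abs(P[:,1])<330)
    Q=P[m]; r=cv2.minAreaRect(Q[:,:2].astype(np.float32)); c=Q[:,:2].mean(0)
    w,V=np.linalg.eigh(np.cov((Q[:,:2]-c).T)); print(n,'bar',m.sum(),r,Q[:,2].mean(),V[:,1])
    m=(abs(P[:,2]-12)<4)&(P[:,0]>350)&(P[:,0]<850)&(abs(P[:,1])<350)
    print('plate',cv2.minAreaRect(P[m][:,:2].astype(np.float32)),P[m].mean(0))
    k=(369,238) if n=='scene' else (201,171)
    m=(np.hypot(*(uv-k).T)<5); print('knob px',np.median(P[m],0),P[m][:,2].max())
    im=z['im']
    if n=='scene': cv2.imwrite('pics/s0c.png',cv2.resize(im[170:290,190:400],None,fx=3.8,fy=3.8,interpolation=cv2.INTER_CUBIC)[:,:,::-1])
print({k:np.round(v,2).tolist() for k,v in viewer.camera_info('wrist').items() if hasattr(v,'__len__')})
print(R.from_rotvec(ctrl.get_obs()['tool_rot']).as_matrix().round(3))
E
```

```text
scene bar 2479 ((511.1598205566406, 12.934097290039062), (528.6295776367188, 54.666446685791016), 85.98953247070312) 266.04951326732095 [0.06875813 0.99763336]
plate ((583.7874145507812, 13.48028564453125), (582.0232543945312, 463.09246826171875), 89.9809341430664) [560.80846934  21.89756406  12.41692114]
knob px [630.45117317 218.93977316 152.93234727] 160.66538896797618
top bar 3905 ((510.3792419433594, 12.843063354492188), (529.6904296875, 50.87799835205078), 86.00117492675781) 265.2457099016025 [0.06989984 0.99755401]
plate ((570.5291748046875, -4.531951904296875), (469.1380310058594, 657.2225341796875), 4.760807991027832) [509.34467848  21.83828342  11.6955777 ]
knob px [615.90074228 216.38951422 153.44043946] 162.32233958784772
{'camera_matrix': [[323.29, 0.0, 281.73], [0.0, 323.29, 203.8], [0.0, 0.0, 1.0]], 'D': [-0.07, 0.0, 0.0, 0.0, 0.0], 'T_tool_cam': [[1.0, 0.0, -0.0, -0.07], [0.0, -0.26, 0.97, -161.88], [0.0, -0.97, -0.26, 71.2], [0.0, 0.0, 0.0, 1.0]]}
[[ 0.374 -0.001 -0.927]
 [ 0.927 -0.002  0.374]
 [-0.002 -1.     0.   ]]
```

View pics/s0c.png

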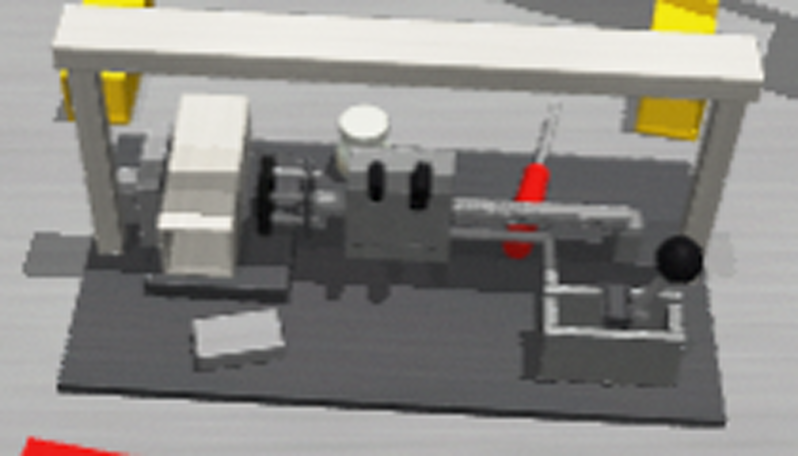

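```bash
cat >> h.py <<'E'
YAW=-0.069; O=np.array([485.6,14.6,0])
F=R.from_euler('z',YAW)
def f2w(p): return F.apply(p)+O
def w2f(p): return F.inv().apply(np.array(p)-O)
def tgt(tilt=0.611,lean=0):  # hand tilt beyond bar; lean about fixture x
    c,s=np.cos(tilt),np.sin(tilt)
    M=np.array([[0,-s,-c],[1,0,0],[0,-c,s]])
    return F*R.from_euler('x',lean)*R.from_matrix(M)
def delta(gp,tilt=0.611,lean=0):  # gp grasp point in fixture mm
    o=ctrl.get_obs(); T=tgt(tilt,lean); tcp=f2w(gp)+T.apply([0,19,0])
    dr=(T*R.from_rotvec(o['tool_rot']).inv()).as_rotvec()
    print('t',o['clock'],'tcp',np.round(o['eef_pos']),'-> ',np.round(tcp,1),'shift',np.round((tcp-o['eef_pos'])/200,4),'turn/pi',np.round(dr/np.pi,4),'grip pt fix',np.round(w2f(np.array(o['eef_pos'])-R.from_rotvec(o['tool_rot']).apply([0,19,0])),1),'F',np.round(o['contact_force'],1),'w',round(o['width'],3),'q',np.round(o['q'],2))
E
python3 - <<'E'
from h import *
for t in (.35,.611): delta([120,215,141],t); delta(np.array([120,215,141])+200*np.array([np.sin(t),0,np.cos(t)]),t)
for n,k in(('spray','s'),):
    z=np.load('pics/s0.png.npz'); print(pix2w('scene',[(457,233),(448,265)],z['d']))
E
```

```text
t 0.1 tcp [234. 579. 222.] ->  [613.6 221.3 123.2] shift [ 1.8994 -1.7888 -0.4919] turn/pi [0.0256 0.1088 0.0991] grip pt fix [-290.1  545.7  240.5] F [-0.   0.2 -1.2] w 1.006 q [ 1.06  0.22  1.53 -0.    1.39 -0.13]
t 0.1 tcp [234. 579. 222.] ->  [682.1 216.5 311. ] shift [ 2.2415 -1.8124  0.4475] turn/pi [0.0256 0.1088 0.0991] grip pt fix [-290.1  545.7  240.5] F [-0.   0.2 -1.2] w 1.006 q [ 1.06  0.22  1.53 -0.    1.39 -0.13]
t 0.1 tcp [234. 579. 222.] ->  [609.3 221.6 125.4] shift [ 1.8775 -1.7873 -0.4805] turn/pi [0.0443 0.1901 0.0969] grip pt fix [-290.1  545.7  240.5] F [-0.   0.2 -1.2] w 1.006 q [ 1.06  0.22  1.53 -0.    1.39 -0.13]
t 0.1 tcp [234. 579. 222.] ->  [723.7 213.7 289.3] shift [ 2.4499 -1.8268  0.3386] turn/pi [0.0443 0.1901 0.0969] grip pt fix [-290.1  545.7  240.5] F [-0.   0.2 -1.2] w 1.006 q [ 1.06  0.22  1.53 -0.    1.39 -0.13]
[[636.00750333 464.72585762 179.2128054 ]
 [654.21235034 473.55841938  53.24302283]]
```

```bash
python3 -m jog '[[1,[0,0,0.25],[0,0,0]],[1,[0,0,0.25],[0,0,0]],[1,[0,0,0.25],[0,0,0]],[1,[0,0,0.25],[0,0,0]],[1,[0.2,-0.15,0],[0.0074,0.0317,0.0162]],[1,[0.2,-0.15,0],[0.0074,0.0317,0.0162]],[1,[0.2,-0.15,0],[0.0074,0.0317,0.0162]],[1,[0.2,-0.15,0],[0.0074,0.0317,0.0162]],[1,[0.2,-0.15,0],[0.0074,0.0317,0.0162]],[1,[0.2,-0.15,0],[0.0074,0.0317,0.0162]],[1,[0.2,-0.15,0],[0,0,0]],[1,[0.2,-0.15,0],[0,0,0]],[1,[0.2,-0.15,0],[0,0,0]],[1,[0.2,-0.15,0],[0,0,0]],[1,[0.2,-0.15,0],[0,0,0]],[1,[0.2,-0.15,0],[0,0,0]],[1,[0,0,0],[0,0,0]],[1,[0,0,0],[0,0,0]]]'
python3 - <<'E'
from h import *
delta(np.array([120,215,141])+150*np.array([np.sin(.611),0,np.cos(.611)]))
delta(np.array([120,215,141]))
im,d,o=grab('wrist','w1.png')
print('exp knob px',w2pix('wrist',f2w([120,215,141]),o['eef_pos'],o['tool_rot']))
E
```

```text
clock: 1.9
eef_pos: [670.3, 215.6, 404.7]
tool_rot: [-0.775, -0.731, 1.358]
contact_force: [-0.2, -0.1, 0.0]
width: 0.997
t 1.9 tcp [670. 216. 405.] ->  [695.1 215.6 248.3] shift [ 1.242e-01  3.000e-04 -7.818e-01] turn/pi [-0.003   0.0054  0.0028] grip pt fix [181.  213.  420.4] F [-0.2 -0.1  0. ] w 0.997 q [ 0.14  1.06  0.09  0.24  2.56 -1.2 ]
t 1.9 tcp [670. 216. 405.] ->  [609.3 221.6 125.4] shift [-0.305   0.03   -1.3961] turn/pi [-0.003   0.0054  0.0028] grip pt fix [181.  213.  420.4] F [-0.2 -0.1  0. ] w 0.997 q [ 0.14  1.06  0.09  0.24  2.56 -1.2 ]
exp knob px [[280.55094111 252.10754231]]
```

View pics/w1.png

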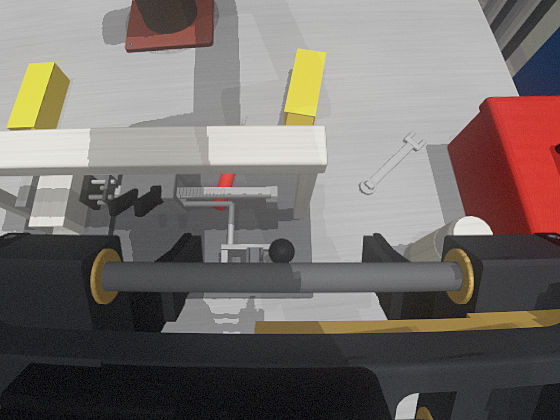

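Knob at (282,251), predicted (280.5,252): the fixture frame agrees within ~2 mm.

```bash
python3 -m jog '[[1,[0.03,0,-0.195],[0,0.0013,0.0007]],[1,[0.03,0,-0.195],[0,0.0013,0.0007]],[1,[0.03,0,-0.195],[0,0.0013,0.0007]],[1,[0.03,0,-0.195],[0,0.0013,0.0007]],[1,[0,0,0],[0,0,0]],[1,[0,0,0],[0,0,0]]]'
python3 - <<'E'
from h import *
delta(np.array([120,215,141]))
im,d,o=grab('wrist','w2.png')
print('exp knob px',w2pix('wrist',f2w([120,215,141]),o['eef_pos'],o['tool_rot']))
uv,P=cloud('wrist',d,o['eef_pos'],o['tool_rot']); Q=np.array([w2f(p) for p in P])
m=(np.linalg.norm(Q-[120,215,141],axis=1)<28)&(Q[:,2]>130)&(im[uv[:,1],uv[:,0]].max(1)<70); Q=Q[m]
A=np.c_[2*Q,np.ones(len(Q))]; s=np.linalg.lstsq(A,(Q**2).sum(1),rcond=None)[0]; print('knob fit',s[:3],np.sqrt(s[3]+s[:3]@s[:3]),m.sum(), Q.max(0),Q.min(0))
E
```

```text
clock: 2.55
eef_pos: [693.0, 218.4, 251.3]
tool_rot: [-0.76, -0.727, 1.374]
contact_force: [-0.1, 0.3, 1.0]
width: 0.999
t 2.55 tcp [693. 218. 251.] ->  [609.3 221.6 125.4] shift [-0.4187  0.0161 -0.6293] turn/pi [-0.0032  0.0009 -0.0013] grip pt fix [203.7 217.5 266.9] F [-0.1  0.3  1. ] w 0.999 q [ 0.14  1.05  0.39  0.16  2.29 -1.3 ]
exp knob px [[277.97579419 199.64161195]]
knob fit [118.6639615  215.44744283 141.29819348] 17.48306081312503 848 [136.37323701 232.67325479 160.04846212] [105.5364907  198.39729603 137.0752795 ]
```

```bash
python3 -m jog '[[1,[-0.106,0.005,-0.157],[-0.001,0,-0.0004]],[1,[-0.106,0.005,-0.157],[-0.001,0,-0.0004]],[1,[-0.106,0.005,-0.157],[-0.001,0,-0.0004]],[1,[-0.106,0.003,-0.157],[0,0,0]],[1,[0,0,0],[0,0,0]],[1,[0,0,0],[0,0,0]]]'
python3 - <<'E'
from h import *
delta(np.array([118.7,215.4,141.3]))
E
```

```text
clock: 3.2
eef_pos: [610.4, 221.2, 128.0]
tool_rot: [-0.772, -0.722, 1.372]
contact_force: [-0.3, -0.3, 0.7]
width: 1.002
t 3.2 tcp [610. 221. 128.] ->  [608.  222.1 125.7] shift [-0.0119  0.0045 -0.0115] turn/pi [-0.0004  0.0023  0.0003] grip pt fix [121.  214.6 143.7] F [-0.3 -0.3  0.7] w 1.002 q [ 0.16  0.84  0.96  0.14  1.93 -1.34]
```

```bash
python3 -m jog '[[0,[-0.012,0.0045,-0.0115],[0,0,0]],[0,[0,0,0],[0,0,0]],[0,[0,0,0],[0,0,0]],[0,[0,0,0],[0,0,0]],[0,[0,0,0],[0,0,0]],[0,[0,0,0],[0,0,0]],[0,[0,0,0],[0,0,0]],[0,[0,0,0],[0,0,0]]]' 30
python3 - <<'E'
from h import *
delta(np.array([118.7,215.4,141.3]))
E
```

```text
clock: 4.0
eef_pos: [606.4, 221.4, 122.1]
tool_rot: [-0.769, -0.718, 1.373]
contact_force: [0.3, 0.1, -0.1]
width: 0.394
t 4.0 tcp [606. 221. 122.] ->  [608.  222.1 125.7] shift [0.0077 0.0033 0.0179] turn/pi [-0.0001  0.0009  0.0005] grip pt fix [117.2 214.6 137.7] F [ 0.3  0.1 -0.1] w 0.394 q [ 0.16  0.84  0.98  0.14  1.92 -1.33]
```

```bash
python3 -m jog '[[0,[0.001,0.012,0.033],[0,0,0]],[0,[0.001,0.012,0.033],[0,0,0]],[0,[0.001,0.012,0.033],[0,0,0]],[0,[0,0,0],[0,0,0]],[0,[0,0,0],[0,0,0]]]'
python3 - <<'E'
from h import *
delta(np.array([118.7,222.3,159.6-3.6]))
E
```

```text
clock: 4.5
eef_pos: [607.1, 228.6, 142.3]
tool_rot: [-0.77, -0.718, 1.374]
contact_force: [-0.0, -1.8, -3.4]
width: 0.392
t 4.5 tcp [607. 229. 142.] ->  [608.5 228.9 140.4] shift [ 0.0069  0.0015 -0.0091] turn/pi [-0.0001  0.0011  0.0004] grip pt fix [117.3 221.9 157.9] F [-0.  -1.8 -3.4] w 0.392 q [ 0.17  0.83  0.96  0.15  1.95 -1.32]
```

```bash
python3 -m jog '[[0,[-0.0033,-0.0472,0.015],[0,0,0]],[0,[-0.0033,-0.0472,0.012],[0,0,0]],[0,[-0.0033,-0.0472,0.0085],[0,0,0]],[0,[-0.0033,-0.0472,0.005],[0,0,0]],[0,[-0.0033,-0.0472,0.0015],[0,0,0]],[0,[-0.0033,-0.0472,-0.0015],[0,0,0]],[0,[-0.0033,-0.0472,-0.005],[0,0,0]],[0,[-0.0033,-0.0472,-0.0085],[0,0,0]],[0,[-0.0033,-0.0472,-0.012],[0,0,0]],[0,[-0.0033,-0.0472,-0.015],[0,0,0]],[0,[0,0,0],[0,0,0]],[0,[0,0,0],[0,0,0]]]'
python3 - <<'E'
from h import *
delta(np.array([118.7,127.7,159.6-3.6]))
im,d,o=grab('scene','s2.png'); z=cv2.resize(im[170:290,280:420],None,fx=4,fy=4,interpolation=cv2.INTER_CUBIC); cv2.imwrite('pics/s2c.png',z[:,:,::-1])
E
```

```text
clock: 5.7
eef_pos: [599.7, 133.7, 142.5]
tool_rot: [-0.768, -0.716, 1.373]
contact_force: [-3.4, 5.1, -2.8]
width: 0.392
t 5.7 tcp [600. 134. 142.] ->  [601.9 134.6 140.4] shift [ 0.0114  0.0045 -0.0101] turn/pi [-0.0003  0.0003  0.0007] grip pt fix [116.5 126.6 158. ] F [-3.4  5.1 -2.8] w 0.392 q [ 0.05  0.76  1.06  0.08  1.93 -1.44]
```

View pics/s2c.png

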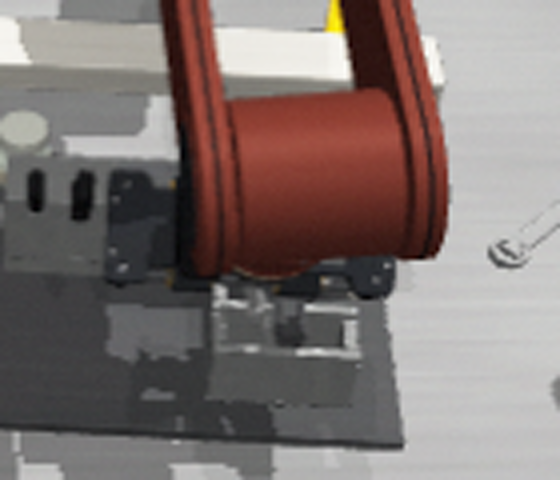

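The hand hides the knob (arm at about (310,190) of the crop); lever follows, so I lower along the stem, then open.

```bash
python3 -m jog '[[0,[0.001,0.012,-0.034],[0,0,0]],[0,[0.001,0.012,-0.034],[0,0,0]],[0,[0.001,0.012,-0.034],[0,0,0]],[0,[0,0,0],[0,0,0]]]'
python3 -m jog '[[1,[0,0,0],[0,0,0]],[1,[0,0,0],[0,0,0]],[1,[0,0,0],[0,0,0]],[1,[0,0,0],[0,0,0]],[1,[0.115,0,0.164],[0,0,0]],[1,[0.115,0,0.164],[0,0,0]],[1,[0.115,0,0.164],[0,0,0]],[1,[0.115,0,0.164],[0,0,0]],[1,[0,0,0],[0,0,0]],[1,[0,0,0],[0,0,0]]]'
python3 - <<'E'
from h import *
p=np.array([52,8.5,142]); u=np.array([np.sin(.611),0,np.cos(.611)])
delta(p+150*u); delta(p)
im,d,o=grab('wrist','w3.png')
uv,P=cloud('wrist',d,o['eef_pos'],o['tool_rot']); P=np.array([w2f(x) for x in P]); dark=im[uv[:,1],uv[:,0]].max(1)<70
m=(np.linalg.norm(P-[119,135,141],axis=1)<28)&(P[:,2]>130)&dark; Q=P[m]
A=np.c_[2*Q,np.ones(len(Q))]; s=np.linalg.lstsq(A,(Q**2).sum(1),rcond=None)[0]; print('knob fit',s[:3],np.sqrt(s[3]+s[:3]@s[:3]),m.sum())
for n,y in(('trig',-19),('grip',18)):
    m=(abs(P[:,1]-y)<16)&(P[:,2]>115)&(P[:,2]<175)&(P[:,0]>20)&(P[:,0]<85)
    print(n,m.sum(), P[m].min(0),P[m].max(0)) if m.any() else print(n,'none')
E
```

```text
clock: 6.15
eef_pos: [600.3, 140.5, 123.5]
tool_rot: [-0.769, -0.715, 1.374]
contact_force: [-5.8, 2.8, 3.1]
width: 0.39
clock: 7.15
eef_pos: [694.0, 141.0, 252.8]
tool_rot: [-0.772, -0.719, 1.372]
contact_force: [0.1, -0.1, -0.9]
width: 0.997
t 7.15 tcp [694. 141. 253.] ->  [613.   14.3 249.3] shift [-0.4046 -0.6336 -0.0173] turn/pi [-0.0001  0.0017  0.0006] grip pt fix [210.  140.5 268.4] F [ 0.1 -0.1 -0.9] w 0.997 q [ 0.05  0.99  0.49  0.09  2.26 -1.41]
t 7.15 tcp [694. 141. 253.] ->  [527.2  20.2 126.4] shift [-0.8338 -0.6039 -0.6316] turn/pi [-0.0001  0.0017  0.0006] grip pt fix [210.  140.5 268.4] F [ 0.1 -0.1 -0.9] w 0.997 q [ 0.05  0.99  0.49  0.09  2.26 -1.41]
knob fit [118.63966584 134.42842185 141.12182781] 17.543079013269512 1082
trig 706 [ 20.24129765 -23.83421756 115.03089279] [ 71.88457107 -11.6922926  165.76395607]
grip 679 [ 21.13042062  11.99425632 115.03511126] [ 71.97916218  26.37163364 166.58783394]
```

View pics/w3.png

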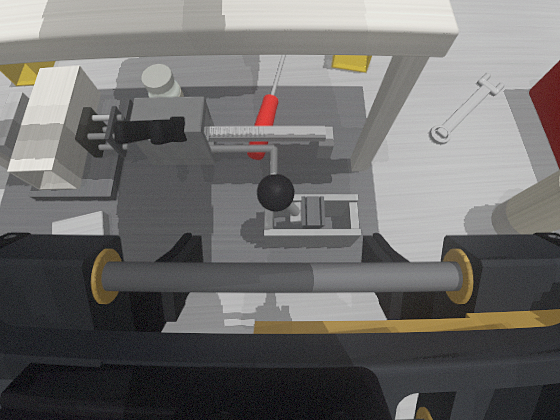

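Knob now at (275,193), fitted at (118.6,134.4,141.1) with the lift at zero: engaged notch. Trigger and grip are at about (150,130), and the tube is the pale block at (50,120).

```bash
python3 -m jog '[[1,[-0.1,-0.158,-0.004],[0,0.0004,0]],[1,[-0.1,-0.158,-0.004],[0,0.0004,0]],[1,[-0.1,-0.158,-0.004],[0,0.0004,0]],[1,[-0.1,-0.158,-0.004],[0,0.0004,0]],[1,[0,0,0],[0,0,0]],[1,[0,0,0],[0,0,0]]]'
python3 - <<'E'
from h import *
p=np.array([52,8.5,142]); u=np.array([np.sin(.611),0,np.cos(.611)])
delta(p+150*u); delta(p)
im,d,o=grab('wrist','w4.png')
uv,P=cloud('wrist',d,o['eef_pos'],o['tool_rot']); P=np.array([w2f(x) for x in P])
for lo,hi in((120,140),(140,160)):
    m=(abs(P[:,1])<35)&(P[:,2]>lo)&(P[:,2]<hi)&(P[:,0]>20)&(P[:,0]<85); Q=P[m]
    for s in(-1,1):
        q=Q[Q[:,1]*s>0]; print(lo,s,len(q),np.percentile(q,[1,99],axis=0).round(1).tolist())
m=(abs(P[:,0])<20)&(P[:,2]>50)&(P[:,2]<100)&(P[:,1]<-40)&(P[:,1]>-215); Q=P[m]
h=np.histogram(Q[:,1],np.arange(-215,-39,5)); print([(int(b),int(n),round(float(Q[(Q[:,1]>=b)&(Q[:,1]<b+5),2].max())) if n else 0) for b,n in zip(h[1],h[0])])
E
```

```text
clock: 7.8
eef_pos: [611.3, 14.5, 248.7]
tool_rot: [-0.764, -0.712, 1.374]
contact_force: [-0.7, 0.4, 0.1]
width: 1.003
t 7.8 tcp [611.  15. 249.] ->  [613.   14.3 249.3] shift [ 0.0085 -0.0012  0.0028] turn/pi [-0.0003 -0.0015  0.0009] grip pt fix [136.4   8.6 264.3] F [-0.7  0.4  0.1] w 1.003 q [-0.1   0.7   0.96 -0.02  2.1  -1.6 ]
t 7.8 tcp [611.  15. 249.] ->  [527.2  20.2 126.4] shift [-0.4208  0.0285 -0.6116] turn/pi [-0.0003 -0.0015  0.0009] grip pt fix [136.4   8.6 264.3] F [-0.7  0.4  0.1] w 1.003 q [-0.1   0.7   0.96 -0.02  2.1  -1.6 ]
120 -1 72 [[21.9, -23.4, 120.4], [56.0, -12.9, 139.7]]
120 1 65 [[21.1, 11.3, 120.6], [36.3, 24.4, 139.6]]
140 -1 257 [[36.9, -25.0, 140.4], [70.1, -12.9, 159.9]]
140 1 286 [[36.4, 11.0, 142.0], [71.3, 25.0, 159.9]]
[(-215, 1, 100), (-210, 2, 100), (-205, 64, 100), (-200, 235, 100), (-195, 129, 92), (-190, 127, 91), (-185, 133, 92), (-180, 125, 91), (-175, 127, 91), (-170, 131, 91), (-165, 132, 91), (-160, 133, 92), (-155, 131, 92), (-150, 133, 92), (-145, 135, 91), (-140, 458, 91), (-135, 0, 0), (-130, 0, 0), (-125, 11, 85), (-120, 129, 87), (-115, 135, 87), (-110, 297, 87), (-105, 69, 79), (-100, 69, 79), (-95, 61, 79), (-90, 54, 79), (-85, 37, 84), (-80, 180, 87), (-75, 213, 86), (-70, 84, 79), (-65, 65, 60), (-60, 61, 61), (-55, 46, 62), (-50, 0, 0), (-45, 86, 100)]
```

View pics/w4.png

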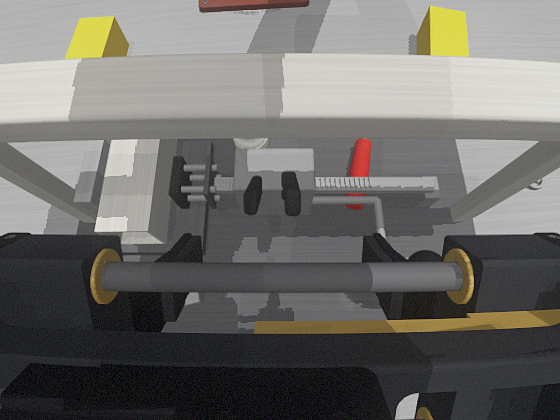

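Trigger at (253,193) and grip at (291,193) lie where expected (outer faces -25/+25); pad face ≈ -122, tube from -138 to -198, so about 17 mm (3 teeth) until contact and 2 more for firmness.

```bash
python3 -m jog '[[1,[-0.105,0.007,-0.153],[0,0,0]],[1,[-0.105,0.007,-0.153],[0,0,0]],[1,[-0.105,0.007,-0.153],[0,0,0]],[1,[-0.105,0.007,-0.15],[0,-0.0015,0.0009]],[1,[0,0,0],[0,0,0]],[1,[0,0,0],[0,0,0]]]'
python3 - <<'E'
from h import *
delta(np.array([52,8.5,142]))
E
```

```text
clock: 8.45
eef_pos: [529.1, 21.6, 127.8]
tool_rot: [-0.767, -0.719, 1.378]
contact_force: [0.1, 0.2, 1.2]
width: 0.999
t 8.45 tcp [529.  22. 128.] ->  [527.2  20.2 126.4] shift [-0.0093 -0.0068 -0.0067] turn/pi [-0.0002  0.0005 -0.0009] grip pt fix [ 53.7  10.  143.3] F [0.1 0.2 1.2] w 0.999 q [-0.1   0.59  1.35 -0.02  1.81 -1.6 ]
```

```bash
python3 -m jog '[[1,[-0.009,-0.007,-0.006],[0,0,0]],[0,[0,0,0],[0,0,0]],[0,[0,0,0],[0,0,0]],[0,[0,0,0],[0,0,0]],[0,[0,0,0],[0,0,0]],[0,[0,0,0],[0,0,0]],[0,[0,0,0],[0,0,0]],[0,[0,0,0],[0,0,0]],[0,[0,0,0],[0,0,0]]]' 10
python3 - <<'E'
from h import *
delta(np.array([52,8.5,142]))
E
```

```text
clock: 9.35
eef_pos: [527.9, 18.3, 127.0]
tool_rot: [-0.771, -0.719, 1.375]
contact_force: [1.3, -1.1, 0.6]
width: 0.423
t 9.35 tcp [528.  18. 127.] ->  [527.2  20.2 126.4] shift [-0.0034  0.0097 -0.0027] turn/pi [ 0.0002  0.0014 -0.0002] grip pt fix [ 52.7   6.6 142.6] F [ 1.3 -1.1  0.6] w 0.423 q [-0.1   0.58  1.36 -0.02  1.81 -1.6 ]
```

```bash
python3 -m jog '[[0,[0,0.007,0],[0,0,0]],[0,[0,0,0],[0,0,0]],[0,[0,0,0],[0,0,0]],[0,[0,0,0],[0,0,0]],[0,[0,0,0],[0,0,0]]]' 16
cat > pad.py <<'E'
from h import *
import sys
delta(np.array([52,8.5,142]))
im,d,o=grab('wrist',sys.argv[1])
uv,P=cloud('wrist',d,o['eef_pos'],o['tool_rot']); P=np.array([w2f(x) for x in P])
m=(abs(P[:,0])<30)&(P[:,2]>70)&(P[:,2]<110)&(P[:,1]<-50)&(P[:,1]>-215); Q=P[m]
h=np.histogram(Q[:,1],np.arange(-204,-49,3)); print([(int(b),int(n),round(float(Q[(Q[:,1]>=b)&(Q[:,1]<b+3),2].max())) if n else 0) for b,n in zip(h[1],h[0])])
E
python3 pad.py w5.png
```

```text
clock: 9.85
eef_pos: [527.8, 18.7, 126.9]
tool_rot: [-0.772, -0.718, 1.377]
contact_force: [1.2, -8.9, 1.3]
width: 0.415
t 9.85 tcp [528.  19. 127.] ->  [527.2  20.2 126.4] shift [-0.003   0.0075 -0.0025] turn/pi [ 0.0009  0.0013 -0.0004] grip pt fix [ 52.6   7.1 142.5] F [ 1.2 -8.9  1.3] w 0.415 q [-0.1   0.58  1.36 -0.02  1.81 -1.6 ]
[(-204, 10, 96), (-201, 318, 99), (-198, 121, 91), (-195, 199, 91), (-192, 204, 92), (-189, 206, 91), (-186, 200, 91), (-183, 198, 91), (-180, 210, 91), (-177, 199, 92), (-174, 213, 91), (-171, 209, 92), (-168, 242, 92), (-165, 257, 92), (-162, 268, 92), (-159, 256, 92), (-156, 262, 92), (-153, 273, 91), (-150, 268, 91), (-147, 265, 92), (-144, 271, 91), (-141, 286, 91), (-138, 1266, 91), (-135, 1, 80), (-132, 0, 0), (-129, 154, 86), (-126, 257, 86), (-123, 250, 86), (-120, 443, 86), (-117, 383, 86), (-114, 84, 79), (-111, 79, 79), (-108, 85, 79), (-105, 81, 79), (-102, 83, 79), (-99, 85, 79), (-96, 72, 80), (-93, 30, 79), (-90, 117, 86), (-87, 234, 87), (-84, 502, 86), (-81, 90, 79), (-78, 86, 79), (-75, 0, 0), (-72, 0, 0), (-69, 0, 0), (-66, 0, 0), (-63, 0, 0), (-60, 0, 0), (-57, 0, 0), (-54, 0, 0)]
```

```bash
python3 -m jog '[[0.9,[0,-0.005,0],[0,0,0]],[0.9,[0,0,0],[0,0,0]],[0.9,[0,0,0],[0,0,0]],[0.9,[0,0,0],[0,0,0]],[0.9,[0,0,0],[0,0,0]],[0.9,[0,0,0],[0,0,0]],[0,[0,0,0],[0,0,0]],[0,[0,0,0],[0,0,0]],[0,[0,0,0],[0,0,0]],[0,[0,0,0],[0,0,0]],[0,[0,0,0],[0,0,0]],[0,[0,0,0],[0,0,0]],[0,[0,0,0],[0,0,0]],[0,[0,0,0],[0,0,0]]]' 14
python3 pad.py w6.png | cut -c1-1000
```

```text
clock: 11.3
eef_pos: [527.2, 18.6, 126.5]
tool_rot: [-0.77, -0.718, 1.377]
contact_force: [-0.8, -5.5, -0.9]
width: 0.418
t 11.3 tcp [527.  19. 126.] ->  [527.2  20.2 126.4] shift [-0.0002  0.0082 -0.0003] turn/pi [ 0.0004  0.0008 -0.0003] grip pt fix [ 52.1   6.9 142.1] F [-0.8 -5.5 -0.9] w 0.418 q [-0.1   0.58  1.36 -0.02  1.81 -1.6 ]
[(-204, 4, 90), (-201, 274, 97), (-198, 104, 91), (-195, 210, 92), (-192, 204, 91), (-189, 195, 92), (-186, 201, 91), (-183, 196, 92), (-180, 203, 92), (-177, 188, 92), (-174, 218, 92), (-171, 208, 92), (-168, 231, 92), (-165, 248, 91), (-162, 261, 92), (-159, 274, 92), (-156, 270, 92), (-153, 261, 91), (-150, 269, 92), (-147, 259, 92), (-144, 277, 91), (-141, 277, 92), (-138, 776, 92), (-135, 161, 86), (-132, 261, 86), (-129, 264, 86), (-126, 495, 87), (-123, 402, 86), (-120, 76, 79), (-117, 80, 78), (-114, 82, 79), (-111, 83, 79), (-108, 83, 79), (-105, 79, 79), (-102, 74, 79), (-99, 26, 79), (-96, 118, 86), (-93, 240, 86), (-90, 537, 86), (-87, 83, 79), (-84, 101, 79), (-81, 0, 0), (-78, 0, 0), (-75, 0, 0), (-72, 0, 0), (-69, 0, 0), (-66, 0, 0), (-63, 0, 0), (-60, 0, 0), (-57, 0, 0), (-54, 0, 0)]
```

```bash
python3 -m jog '[[0.9,[0,-0.0035,0],[0,0,0]],[0.9,[0,0,0],[0,0,0]],[0.9,[0,0,0],[0,0,0]],[0.9,[0,0,0],[0,0,0]],[0.9,[0,0,0],[0,0,0]],[0.9,[0,0,0],[0,0,0]],[0,[0,0,0],[0,0,0]],[0,[0,0,0],[0,0,0]],[0,[0,0,0],[0,0,0]],[0,[0,0,0],[0,0,0]],[0,[0,0,0],[0,0,0]],[0,[0,0,0],[0,0,0]],[0,[0,0,0],[0,0,0]],[0,[0,0,0],[0,0,0]]]' 14
python3 pad.py w7.png | cut -c1-1100
```

```text
clock: 12.75
eef_pos: [527.5, 18.6, 126.6]
tool_rot: [-0.769, -0.719, 1.376]
contact_force: [1.3, -3.4, -0.5]
width: 0.422
t 12.75 tcp [527.  19. 127.] ->  [527.2  20.2 126.4] shift [-0.0015  0.0082 -0.001 ] turn/pi [ 0.      0.0011 -0.0004] grip pt fix [ 52.4   6.9 142.2] F [ 1.3 -3.4 -0.5] w 0.422 q [-0.1   0.58  1.36 -0.02  1.81 -1.6 ]
[(-204, 4, 92), (-201, 236, 98), (-198, 158, 91), (-195, 198, 92), (-192, 209, 92), (-189, 200, 91), (-186, 196, 92), (-183, 208, 91), (-180, 203, 92), (-177, 213, 92), (-174, 209, 92), (-171, 213, 91), (-168, 227, 91), (-165, 255, 91), (-162, 262, 92), (-159, 271, 92), (-156, 273, 91), (-153, 271, 91), (-150, 272, 92), (-147, 272, 92), (-144, 277, 91), (-141, 700, 92), (-138, 255, 87), (-135, 263, 86), (-132, 276, 86), (-129, 727, 86), (-126, 82, 79), (-123, 82, 79), (-120, 78, 79), (-117, 82, 79), (-114, 85, 79), (-111, 80, 78), (-108, 80, 79), (-105, 25, 79), (-102, 82, 86), (-99, 241, 87), (-96, 565, 86), (-93, 82, 79), (-90, 143, 79), (-87, 2, 74), (-84, 0, 0), (-81, 0, 0), (-78, 0, 0), (-75, 0, 0), (-72, 0, 0), (-69, 0, 0), (-66, 0, 0), (-63, 0, 0), (-60, 0, 0), (-57, 0, 0), (-54, 0, 0)]
```

```bash
python3 -m jog '[[0.9,[0,-0.003,0],[0,0,0]],[0.9,[0,0,0],[0,0,0]],[0.9,[0,0,0],[0,0,0]],[0.9,[0,0,0],[0,0,0]],[0.9,[0,0,0],[0,0,0]],[0.9,[0,0,0],[0,0,0]],[0,[0,0,0],[0,0,0]],[0,[0,0,0],[0,0,0]],[0,[0,0,0],[0,0,0]],[0,[0,0,0],[0,0,0]],[0,[0,0,0],[0,0,0]],[0,[0,0,0],[0,0,0]],[0,[0,0,0],[0,0,0]],[0,[0,0,0],[0,0,0]]]' 17
cat >> pad.py <<'E'
def mid(a,b):  # centroid-free: top-surface (z>83) extent
    q=P[(abs(P[:,0])<22)&(P[:,2]>83.5)&(P[:,2]<90)&(P[:,1]>a)&(P[:,1]<b),1]; return np.percentile(q,[5,50,95]).round(1)
print('plate',mid(-112,-74),'pad',mid(-136,-112))
E
python3 pad.py w8.png | cut -c1-1200
python3 - <<'E'
from h import *
for f in ('w4','w5','w6','w7','w8'):
    z=np.load(f'pics/{f}.png.npz'); uv,P=cloud('wrist',z['d'],z['p'],z['r']); P=np.array([w2f(x) for x in P])
    y=P[(abs(P[:,0])<22)&(P[:,2]>83)&(P[:,2]<89)&(P[:,1]>-136.5)&(P[:,1]<-74),1]
    s=np.sort(y); g=np.diff(s); i=g.argmax(); print(f,'pad rear',np.percentile(s[:i+1],97).round(1),'plate front',np.percentile(s[i+1:],[3,97]).round(1))
E
```

```text
clock: 14.2
eef_pos: [527.4, 18.2, 126.6]
tool_rot: [-0.769, -0.719, 1.376]
contact_force: [1.5, -2.1, 0.1]
width: 0.43
t 14.2 tcp [527.  18. 127.] ->  [527.2  20.2 126.4] shift [-0.0012  0.01   -0.0007] turn/pi [-0.0001  0.001  -0.0004] grip pt fix [ 52.3   6.5 142.2] F [ 1.5 -2.1  0.1] w 0.43 q [-0.1   0.58  1.36 -0.02  1.81 -1.6 ]
[(-204, 4, 94), (-201, 241, 98), (-198, 175, 92), (-195, 199, 91), (-192, 204, 92), (-189, 201, 91), (-186, 205, 91), (-183, 203, 92), (-180, 203, 91), (-177, 217, 91), (-174, 199, 92), (-171, 218, 92), (-168, 232, 91), (-165, 256, 91), (-162, 265, 91), (-159, 272, 91), (-156, 264, 91), (-153, 272, 92), (-150, 278, 92), (-147, 275, 91), (-144, 268, 91), (-141, 702, 92), (-138, 251, 90), (-135, 272, 87), (-132, 272, 86), (-129, 711, 86), (-126, 78, 79), (-123, 83, 79), (-120, 81, 79), (-117, 81, 78), (-114, 81, 78), (-111, 35, 79), (-108, 37, 85), (-105, 233, 87), (-102, 602, 87), (-99, 98, 86), (-96, 80, 79), (-93, 81, 79), (-90, 139, 79), (-87, 0, 0), (-84, 0, 0), (-81, 0, 0), (-78, 0, 0), (-75, 0, 0), (-72, 0, 0), (-69, 0, 0), (-66, 0, 0), (-63, 0, 0), (-60, 0, 0), (-57, 0, 0), (-54, 0, 0)]
plate [-105.2 -102.3  -99.6] pad [-135.6 -131.6 -127.9]
w4 pad rear -108.9 plate front [-79.9 -74.2]
w5 pad rear -116.8 plate front [-88.4 -82.4]
w6 pad rear -122.9 plate front [-94.6 -88.6]
w7 pad rear -127.4 plate front [-100.   -94.6]
w8 pad rear -127.5 plate front [-105.4  -99.4]
```

```bash
cat > comp.py <<'E'
from h import *
import sys
delta(np.array([52,8.5,142]))
z=grab('wrist',sys.argv[1]); z=np.load(f'pics/{sys.argv[1]}.npz'); uv,P=cloud('wrist',z['d'],z['p'],z['r']); P=np.array([w2f(x) for x in P])
y=P[(abs(P[:,0])<22)&(P[:,2]>83)&(P[:,2]<89)&(P[:,1]>-136.5)&(P[:,1]<-74),1]
s=np.sort(y); g=np.diff(s); i=g.argmax(); a=np.percentile(s[:i+1],97); b=np.percentile(s[i+1:],3); print('pad rear',a,'plate front',b,'comp',28.4-(b-a))
E
python3 -m jog '[[0,[0,0,0],[0,0,0]],[0,[0,0,0],[0,0,0]],[0,[0,0,0],[0,0,0]],[0,[0,0,0],[0,0,0]]]' 20; python3 comp.py w9.png
python3 -m jog '[[0.9,[0,0,0],[0,0,0]],[0.9,[0,0,0],[0,0,0]],[0.9,[0,0,0],[0,0,0]],[0.9,[0,0,0],[0,0,0]],[0.9,[0,0,0],[0,0,0]],[0.9,[0,0,0],[0,0,0]]]' ; python3 comp.py w10.png
```

```text
clock: 14.65
eef_pos: [527.4, 18.6, 126.6]
tool_rot: [-0.769, -0.72, 1.376]
contact_force: [1.8, -0.2, -0.4]
width: 0.416
t 14.65 tcp [527.  19. 127.] ->  [527.2  20.2 126.4] shift [-0.0013  0.0082 -0.0007] turn/pi [-0.0003  0.001  -0.0005] grip pt fix [ 52.3   6.9 142.2] F [ 1.8 -0.2 -0.4] w 0.416 q [-0.1   0.58  1.36 -0.02  1.81 -1.6 ]
pad rear -127.57146988438397 plate front -105.89570044271349 comp 6.724230558329516
clock: 15.3
eef_pos: [527.1, 18.8, 126.5]
tool_rot: [-0.767, -0.719, 1.376]
contact_force: [-0.0, 0.1, 0.1]
width: 0.86
t 15.3 tcp [527.  19. 127.] ->  [527.2  20.2 126.4] shift [ 0.0006  0.007  -0.0005] turn/pi [-0.0004  0.0007 -0.0005] grip pt fix [ 51.9   7.1 142.1] F [-0.   0.1  0.1] w 0.86 q [-0.1   0.58  1.36 -0.02  1.81 -1.6 ]
pad rear -127.59777027345434 plate front -104.08524780572557 comp 4.887477532271227
```

```bash
python3 -m jog '[[0,[0,0,0],[0,0,0]],[0,[0,0,0],[0,0,0]],[0,[0,0,0],[0,0,0]],[0,[0,0,0],[0,0,0]],[0,[0,0,0],[0,0,0]],[0,[0,0,0],[0,0,0]],[0,[0,0,0],[0,0,0]],[0,[0,0,0],[0,0,0]],[0,[0,0,0],[0,0,0]],[0,[0,0,0],[0,0,0]]]' 22; python3 comp.py w11.png
python3 -m jog '[[0,[0,0,0],[0,0,0]],[0,[0,0,0],[0,0,0]],[0,[0,0,0],[0,0,0]]]' 24; python3 comp.py w12.png
python3 -m jog '[[0.9,[0,0,0],[0,0,0]],[0.9,[0,0,0],[0,0,0]],[0.9,[0,0,0],[0,0,0]],[0.9,[0,0,0],[0,0,0]],[0.9,[0,0,0],[0,0,0]],[0.9,[0,0,0],[0,0,0]]]' ; python3 comp.py w13.png
```

```text
clock: 16.35
eef_pos: [527.4, 18.0, 126.6]
tool_rot: [-0.769, -0.719, 1.376]
contact_force: [1.3, -2.1, -0.9]
width: 0.43
t 16.35 tcp [527.  18. 127.] ->  [527.2  20.2 126.4] shift [-0.0012  0.0112 -0.0007] turn/pi [ 0.0001  0.001  -0.0005] grip pt fix [ 52.3   6.3 142.2] F [ 1.3 -2.1 -0.9] w 0.43 q [-0.1   0.58  1.36 -0.02  1.81 -1.6 ]
pad rear -127.51356854511707 plate front -110.46663119820887 comp 11.353062653091804
clock: 16.7
eef_pos: [527.5, 18.5, 126.5]
tool_rot: [-0.769, -0.72, 1.376]
contact_force: [2.7, -1.8, -1.6]
width: 0.42
t 16.7 tcp [527.  18. 127.] ->  [527.2  20.2 126.4] shift [-0.0014  0.0088 -0.0005] turn/pi [-0.0002  0.0011 -0.0005] grip pt fix [ 52.3   6.8 142.1] F [ 2.7 -1.8 -1.6] w 0.42 q [-0.1   0.58  1.36 -0.02  1.81 -1.6 ]
pad rear -127.55841519420265 plate front -111.11175733508117 comp 11.953342140878512
clock: 17.35
eef_pos: [527.0, 19.0, 126.5]
tool_rot: [-0.767, -0.72, 1.376]
contact_force: [0.1, -0.2, -0.4]
width: 0.855
t 17.35 tcp [527.  19. 127.] ->  [527.2  20.2 126.4] shift [ 0.0008  0.0063 -0.0005] turn/pi [-0.0005  0.0007 -0.0005] grip pt fix [ 51.9   7.2 142.1] F [ 0.1 -0.2 -0.4] w 0.855 q [-0.1   0.58  1.36 -0.02  1.81 -1.6 ]
pad rear -127.50102557438959 plate front -109.94275302172954 comp 10.841727447339956
```

Held compression is about 10.8 mm, i.e. ≈19.5 N (more if the pad is preloaded): past 15 N and well under 42 N. Another tooth would only eat into the crush margin, so I back out.

```bash
python3 -m jog '[[1,[0,0.004,0],[0,0,0]],[1,[0,0,0],[0,0,0]],[1,[0.11,-0.008,0.157],[0,0,0]],[1,[0.11,-0.008,0.157],[0,0,0]],[1,[0.11,-0.008,0.157],[0,0,0]],[1,[0.11,-0.008,0.157],[0,0,0]],[1,[0,0,0],[0,0,0]],[1,[0,0,0],[0,0,0]],[1,[0,0,0],[0,0,0]]]'
python3 comp.py w14.png; python3 - <<'E'
from h import *
z=np.load('pics/w14.png.npz'); uv,P=cloud('wrist',z['d'],z['p'],z['r']); P=np.array([w2f(x) for x in P])
q=P[(P[:,2]>140)&(P[:,2]<160)&(P[:,0]>20)&(P[:,0]<85)&(abs(P[:,1])<35)]
print('trigger',np.percentile(q[q[:,1]<0,1],[1,99]),'grip',np.percentile(q[q[:,1]>0,1],[1,99]))
t=P[(abs(P[:,0])<60)&(P[:,1]<-145)&(P[:,1]>-195)&(P[:,2]>70)]; print('tube top z',np.median(t[:,2]))
E
```

```text
clock: 18.3
eef_pos: [614.4, 12.9, 250.7]
tool_rot: [-0.766, -0.717, 1.377]
contact_force: [-0.3, -0.1, -0.0]
width: 1.003
t 18.3 tcp [614.  13. 251.] ->  [527.2  20.2 126.4] shift [-0.4362  0.0369 -0.6214] turn/pi [-0.0002  0.0001 -0.0005] grip pt fix [139.5   7.2 266.3] F [-0.3 -0.1 -0. ] w 1.003 q [-0.1   0.7   0.95 -0.02  2.1  -1.61]
pad rear -128.2943458966968 plate front -109.73818924169925 comp 9.843843345002448
trigger [-24.3007583  -12.96563201] grip [11.02284916 24.29092498]
tube top z 242.50744247537997
```

View pics/w14.png

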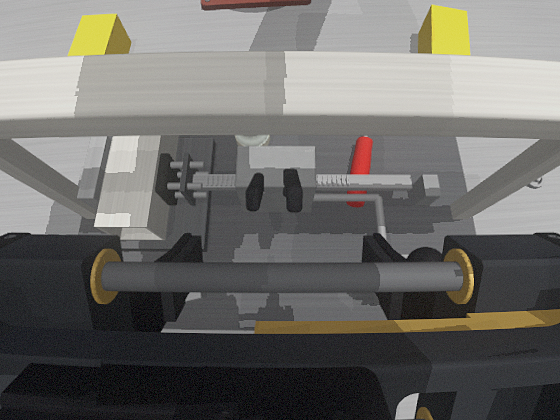

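Final view: trigger (255,192) fully back (-24.3), pad against the tube at (163,175), tube flat against the stop. Compression 10.4 mm against the baseline from this same viewpoint, which agrees.

```bash
python3 - <<'E'
from bench import ctrl
print(ctrl.close_job())
E
```

```text
the job is handed in; nothing more can be done
None
```

The tube is clamped and I handed the job in at about 18 s of the 72 s allowed; the hand-in gives no verdict.

**What I did:** I lifted the selector lever, swung it across and lowered it into the engaged notch. I then squeezed the trigger five times, with grip force rising from 10 to 24 N. After that I opened the fingers and backed the hand out.

**Last checks:**
- **Lever:** the knob fit after release was (118.6, 134.4, 141.1) mm, which is the engaged notch with no lift. I did not measure it again after squeezing.
- **Trigger:** fully back, with its outer face at y = -24.3 mm (released is -25 mm).
- **Clamping force:** the pad is compressed 10.4 to 10.8 mm, so about 19 N on the tube. This is worked out from depth images, not measured directly. It is above the 15 N needed and below the 42 N crush limit.
- **Robot:** clear of everything, with no contact force.

**Disagreements and gaps:**
- The trigger never stalled clearly part way at 22 to 24 N; it only hesitated just before its stop. I skipped a further tooth to avoid crushing the tube, so the margin over 15 N is about 4 N.
- At the end of each squeeze the gripper opening read about 36 mm instead of 33 mm, although each squeeze advanced about 6 mm.
- My final tube-height check caught the lamp bar (242 mm) and is void. Earlier readings put the tube top at 91 to 92 mm, so it lies on the bed.
- I did not measure the bystanders again. Nothing suggested contact with any of them.

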